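Hold a tachometer on a pump shaft through the gear guard's window

ROBOT

A 6-joint arm with a two-finger parallel gripper is mounted at the origin on the work surface. World frame = base frame: x ahead of the robot, y to its left, z up, the work surface at z = 0. Lengths are in m, angles in degrees, forces in N, time in s.
With the tool pointing down it reaches from about 0.3 to 0.75 m from the base axis. Payload 8.5 kg.
Tool frame: the origin (TCP) lies between the finger pads; the fingertips stand env.finger_overhang ahead of it and the grasp point (between the pads) lies 2 mm behind it (env.finger_overhang is the distance from the TCP to the fingertips, in m); z points along the fingers, y is the line along which they close (so a half turn about z gives the same grasp; the last joint's range is limited). The gripper opens to 85 mm and grips with 20 to 120 N. Pads are 22 mm wide; open, the fingers measure 114 mm over their backs; the gripper's body (76 mm by 85 mm) begins 54 mm behind the grasp point. The pads swing forward as they close: fully open they stand 13 mm farther back than shut.
Start: joints at [-82.638, 21.807, 74.336, -0, 83.858, -12.336], TCP at [0.185, -0.518, 0.248] pointing down, gripper open.
Joint ranges: [-178.18, 178.18], [-50.72, 133.34], [12.68, 142.11], [-81.47, 261.47], [9.98, 163.14], [-165.26, 165.26]. Speed limits (degrees/s): [136.94, 136.94, 180, 180, 180, 180].

INTERFACE

Orientations are given as a 3x3 rotation matrix whose columns are the frame's x, y, z axes.
In Python, from rig import env gives the robot as it stands. The module is installed in compiled form; this text tells all that it offers.
- The arm moves only by the tool jog_arm, never from a script. Its arguments are lists of equal length, an entry for each row: "hand": the finger opening in m, from 0 to 0.0854; "travel": the shift along the world's x, y, z in m, a list of three; "yaw": the turn about the world's z in rad. A call has exactly 5 rows; each row shifts and turns the commanded pose from where the row before left it; what a row does not reach is not made up. A row lasts 1/8 s, in which the tool goes at most 62.5 mm and 10.7 degrees, less where a joint would pass 70% of its speed; a pose out of reach is approached as far as the arm can. A call is refused whole if a number of a shift passes 0.0625 or a number of a turn 0.188, either way. A call with a gripper value outside its range is refused whole. The fingers move at their own pace and stop on an object; "grip_force" is the grip in N (left out, the last holds). Time passes only in rows, so rows that do not move let the fingers close, or fill a call up. It gives the time, the measured TCP pose, the force, the opening and the grip force at its end, in the units of the state.
- env.observe(): the state, without advancing time (a new reading comes with each control period).
- env.get_image(name): name is "side" or "top"; returns the picture (480x640x3 uint8, red, green, blue); there is no depth.
- env.calibration(name): a dict with "fx", "fy", "cx", "cy" (pixels), "k1" (the pictures are not rectified: a ray, as slopes to the right and down, at radius r is drawn at 1 + k1 r^2 times it, then the intrinsics apply), "position" and "rotation" of the camera in the world. Camera axes: x right, y down, z forward; pixel columns grow to the right and rows downward; lengths in m; the calibration is good to about 2 mm. A picture is of the moment at which its call begins. calibration takes no time and is no camera call.
- env.close_job(): hands the job in; it is judged then, once.
The state is a dict: "time_s": time; "q": joint angles; "qvel": joint speeds; "joint_efforts": joint torques, N m; "position": TCP position; "tool_rot": TCP orientation; "ft_force": force on the tool from outside, world axes, zero at the start; "wrist_torque": the same for the moment, N m; "grip_width": finger opening in m; "gripper_force": force on a finger pad.
Only numpy, scipy, OpenCV 4.12 (cv2) and the standard library are available. Lean on these libraries where they do the work, as an engineer would, in place of code of your own. Each camera call takes 0.05 s, during which the arm holds its last target. There are 200 camera calls.

TASK

Get the small coating pump ready for a speed check: turn the black locking knob on its yellow gear guard counter-clockwise to its stop, then slide the shutter fully open. Then take the orange tachometer out of its holster, pass its probe straight down through the guard's window and press the tip lightly on the middle of the shaft end, holding the tachometer upright. Finish while still holding it there against the shaft, and leave the other things on the bench where they are.

Things in the scene. Friction and masses are not known exactly. Their poses are not given: they have to be found in the camera images.
- pump_unit: Small gear-pump unit bolted to the bench: grey base plate 150 x 220 mm, blue motor, steel pump and over them a yellow sheet-metal gear guard 130 (x) x 210 (y) mm, its middle 13 mm towards -x, whose flat top lies 140 mm above the bench. Two brass nipples and the motor's black terminal box stick out under the guard to +x, up to 79 mm from the origin. Origin at the centre of its underside, z up; the slotted window, shutter and locking knob are on the guard's top.
- window (a point): Centre of the guard's window at the outer face of the 3 mm top sheet, level. The window is a rectangular slot 22 mm long along the unit's x and 14 mm wide along its y. At first it is covered by the shutter. Axes as the pump unit's.
- pump_shaft: Upright steel pump shaft, 20 mm across, under the window. Origin at the centre of its flat end face, in line with the window's centre and 24 mm below the outer face of the guard; rigid.
- lock_knob (a joint): Angle of the locking knob (rad), positive counter-clockwise seen from above: 0 locked, stop at 1.4. The D-shaped cam plate under the knob bars the shutter until about 1.2, so turn it to the stop. Stiff with friction (about 0.06 N m), stays where left.
- knob_grip (a point): Centre of the knob's grip, on its upright axis, 22.5 mm above the guard's top. The grip is an upright black bar 42 mm long along this point's x, 12 mm thick along its y, 22 mm high; it turns with the knob (at 0 it lies along the unit's x). Under it are a round skirt of 32 mm and the cam plate, together 12 mm high.
- shutter (a joint): Opening of the shutter (m): 0 closed over the window, 0.032 fully open (stop). It slides along the unit's -y; friction about 1 N, stays where left.
- shutter_tab (a point): Centre of the black upright tab on the aluminium shutter: 18 mm wide along the unit's x, 8 mm thick along y, 26 mm high; its top is 29.5 mm above the guard's top. Moves with the shutter. Shutter plate 60 x 34 mm, 4.5 mm high over the guard; guide strips beside it 7 mm high.
- tach_grip (a point): Hand tachometer, 0.18 kg, standing upright in its holster, probe down: orange body 46 (x) x 30 (y) x 95 mm high, under it a round probe 12 mm across and 55 mm long whose rubber tip tapers to 6 mm over the last 9 mm. This point is on the axis of body and probe, 34 mm below the body's top, 116 mm above the probe's tip. Lift it straight up out of the holster.
- tach_tip (a point): End of the tachometer's probe, on its axis. z points up the tachometer.
- holster: Tachometer holster: dark foot 100 x 90 mm and a grey sleeve 58 (x) x 42 (y) mm with rim 89 mm above the bench; the tachometer's body stands 30 mm deep in it on a ledge 62 mm above the bench. Fixed. Origin at the centre of its underside.
- solvent: Bystander: white bottle with red cap, 60 mm across, 165 mm high, standing; origin under its centre.
- ink_tin: Bystander: tin with blue label, 90 mm across, 85 mm high, standing; origin under its centre.
- dish: Bystander: round steel parts dish with bolts, 116 mm across, 22 mm high; origin under its centre.
- wrench: Bystander: wrench 160 mm long lying along its x on the bench between pump unit and holster.
Not all that is in view belongs to the job. Leave any green or purple look-alike of the holster alone. Of the things that look like the part that bears tach_grip, the larger one is meant.

How it is judged:
By the outcome, as a careful person would: the job done as asked, in the order asked, and still so for the second after the job is handed in, while the arm keeps its last pose, push and grip.
It also fails if it takes over 64 s, if anything falls off the work surface, if the arm or the gripper's body presses on something with over 40 N, if the wrist force passes 120 N, or if a joint passes its speed limit or range.

## Working session

There is one attempt and no reset: what is moved stays moved. The work goes in short steps, Python scripts to look and compute and a tool call to move; the robot and the scene stay as the last step left them, time stands still between calls to the robot, and variables do not carry over. Pictures are saved under pics/ and viewed, at most 10 in all, crops included, and the job is handed in when it is done.

Besides the shell and the picture viewer there is one more tool, called as name(argument=value, ...) on one line, values as JSON. jog_arm: Moves the arm, as the interface text tells. Its arguments: {"type":"object","properties":{"hand":{"type":"array"},"travel":{"type":"array"},"yaw":{"type":"array"},"grip_force":{"type":"number"}},"required":["hand","travel","yaw"]}

```bash
mkdir -p pics; cat > h.py <<'E'
import numpy as np, cv2
from rig import env
def snap(name,f,crop=None,scale=1):
    im=env.get_image(name); cv2.imwrite('pics/raw_'+f+'.png',im[:,:,::-1])
    o=im[:,:,::-1]
    if crop: x0,y0,x1,y1=crop; o=o[y0:y1,x0:x1]
    o=cv2.resize(np.ascontiguousarray(o),None,fx=scale,fy=scale,interpolation=cv2.INTER_CUBIC); cv2.imwrite('pics/'+f+'.png',o); return im
def ray(name,u,v):
    c=env.calibration(name); d=np.array([(u-c['cx'])/c['fx'],(v-c['cy'])/c['fy']]); s=d.copy()
    for _ in range(20): s=d/(1+c['k1']*(s@s))
    R=np.array(c['rotation']); w=R@np.array([s[0],s[1],1]); return np.array(c['position']),w/np.linalg.norm(w)
def onz(name,u,v,z):
    p,w=ray(name,u,v); return p+w*(z-p[2])/w[2]
def proj(name,P):
    c=env.calibration(name); q=np.array(c['rotation']).T@(np.array(P)-np.array(c['position'])); s=q[:2]/q[2]; s=s*(1+c['k1']*(s@s)); return np.array([c['fx']*s[0]+c['cx'],c['fy']*s[1]+c['cy']])
def two(uv1,uv2,n1='top',n2='side'):
    p,a=ray(n1,*uv1); q,b=ray(n2,*uv2); t=np.linalg.lstsq(np.c_[a,-b],q-p,rcond=None)[0]; A=p+a*t[0];B=q+b*t[1]; return (A+B)/2,np.linalg.norm(A-B)
E
python3 - <<'E'
from h import *
snap('top','top0');snap('side','side0')
for n in('top','side'):print(n,env.calibration(n))
print(env.observe(),env.finger_overhang)
E
```

```text
top {'fx': 532.2620326912873, 'fy': 532.2620326912873, 'cx': 327.40002034113724, 'cy': 241.32923418084502, 'k1': -0.12068519050064058, 'position': array([0.39454013, 0.0668397 , 1.15191029]), 'rotation': array([[-0.02262076, -0.98609127,  0.16465813],
       [-0.99963533,  0.01987973, -0.01827594],
       [ 0.01474838, -0.1650115 , -0.98618137]])}
side {'fx': 440.57294468304343, 'fy': 440.57294468304343, 'cx': 326.1651546769398, 'cy': 238.37761929531032, 'k1': -0.007459731098581463, 'position': array([0.4020081 , 0.64229572, 0.70836124]), 'rotation': array([[-0.96668693, -0.16396448,  0.19655032],
       [-0.25519785,  0.67667329, -0.69064268],
       [-0.01975949, -0.71779447, -0.69597461]])}
{'time_s': 0.1, 'q': array([-8.26384140e+01,  2.18374975e+01,  7.43779872e+01, -1.92674034e-03,
        8.38577995e+01, -1.23368020e+01]), 'qvel': array([ 0.10149397, -0.03056208, -0.14513009,  0.01189059,  0.00282482,
       -0.07845628]), 'joint_efforts': array([ 3.17054350e-03, -4.49220371e+01, -2.31657261e+01, -1.64987205e-04,
        3.64528489e-03, -1.38667130e-05]), 'position': array([ 0.18533824, -0.51758547,  0.24778432]), 'tool_rot': array([[ 9.41478832e-01,  3.37072054e-01, -1.97045057e-04],
       [ 3.37072026e-01, -9.41478014e-01,  1.26422436e-03],
       [ 2.40621114e-04, -1.25665885e-03, -9.99999181e-01]]), 'ft_force': array([-0.42184497, -0.24660605,  0.64417499]), 'wrist_torque': array([0.02027733, 0.02497853, 0.04478004]), 'gripper_force': 0.0, 'grip_width': 0.08544384769568857} 0.017
```

View pics/top0.png

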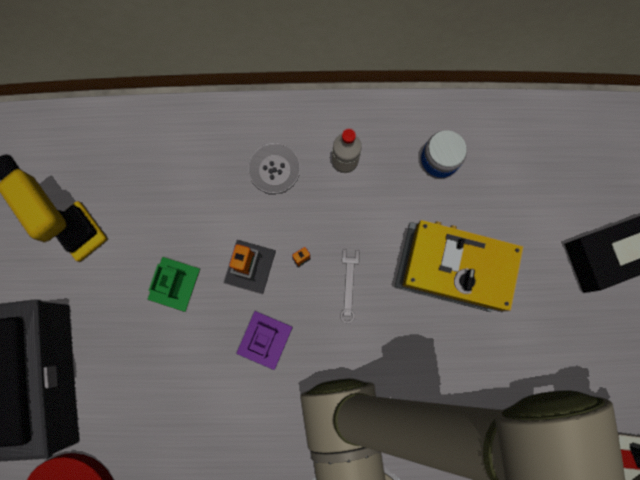

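View pics/side0.png

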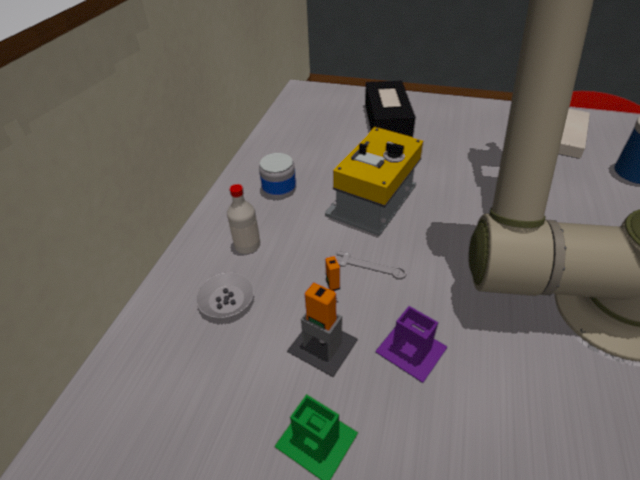

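Top view: the large orange tachometer sits in the grey holster at (242,258), which is side (321,305). A smaller orange look-alike is at (302,256), side (333,272), and there are green (174,284) and purple (264,340) decoy holsters. I choose the one at (242,258). The yellow guard is at (463,265), with its knob near (467,280) and its tab near (458,243). Next is a close crop to check both.

```bash
python3 - <<'E'
from h import *
a=cv2.imread('pics/raw_top0.png');b=cv2.imread('pics/raw_side0.png')
f=lambda im,x0,y0,w,h,s:cv2.resize(im[y0:y0+h,x0:x0+w],None,fx=s,fy=s,interpolation=cv2.INTER_CUBIC)
o=np.zeros((600,800,3),np.uint8)
o[:300,:400]=f(a,396,212,133,100,3.01)[:300,:400]
o[:300,400:]=f(b,320,120,112,84,3.6)[:300,:400]
o[300:,:400]=f(a,215,220,100,75,4)
o[300:,400:]=f(b,270,250,133,100,3.01)[:300,:400]
cv2.imwrite('pics/c1.png',cv2.convertScaleAbs(o,alpha=1.5))
E
```

```text
(no output)
```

View pics/c1.png

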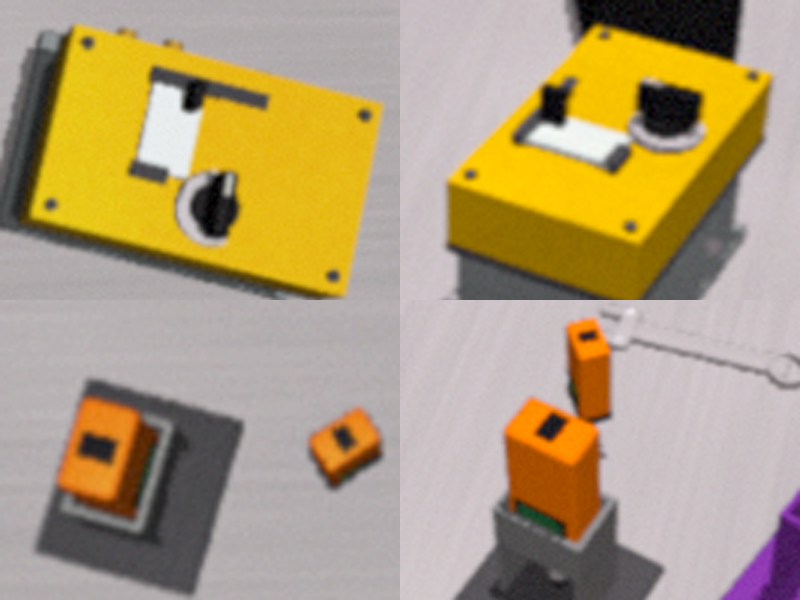

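The crop confirms it: the larger orange body stands in the grey sleeve, and the knob and tab are clear. Now I'll measure.

```bash
cat > m.py <<'E'
from h import *
def crop1(u,v): # pixel in c1.png top-left
    return u/3.01+396-.33, v/3.01+212-.33
P=[onz('top',*crop1(*p),0.14) for p in((88,42),(365,115),(333,275),(50,204))]
c=np.mean(P,0); y=(P[0]-P[1]+P[3]-P[2]);x=(P[0]-P[3]+P[1]-P[2])
print('guard c',c.round(4),'yaw y',np.degrees(np.arctan2(-y[0],y[1])),'yaw x',np.degrees(np.arctan2(x[1],x[0])),np.linalg.norm(y)/2,np.linalg.norm(x)/2)
a=cv2.imread('pics/raw_top0.png')
def comps(img,mask,lo):
    n,l,s,ct=cv2.connectedComponentsWithStats(mask.astype(np.uint8)); return [(s[i].tolist(),ct[i].round(1).tolist()) for i in range(1,n) if s[i,4]>lo]
for f,r in(('top',(396,212,133,100)),('side',(320,120,112,84))):
    im=cv2.imread(f'pics/raw_{f}0.png'); g=im.max(2); m=np.zeros(g.shape,bool); x0,y0,w,h=r; m[y0:y0+h,x0:x0+w]=g[y0:y0+h,x0:x0+w]<45
    print(f,'black',comps(im,m,8))
    hsv=cv2.cvtColor(im,cv2.COLOR_BGR2HSV); print('orange',comps(im,cv2.inRange(hsv,(6,180,110),(14,255,255)),30))
# skirt circle centre, crop (208,208) ; knob bar top ends in crop ~(228,178),(216,232)?
k=onz('top',*crop1(208,207),.15); print('skirt',k)
t=onz('top',*crop1(194,88),.1695); print('tabtop',t)
# shutter plate
for p in((150,82),(204,92),(187,180),(137,165)): print('plate',onz('top',*crop1(*p),.1445).round(4))
# tach top corners c1 lower-left /4 +215,220-300
for p in((85,398),(145,410),(112,503),(60,485),(97,447)): print('tach',onz('top',p[0]/4+215,(p[1]-300)/4+220,.157).round(4))
E
python3 m.py
```

```text
guard c [ 0.5129 -0.2185  0.14  ] yaw y -15.731975473530655 yaw x -15.898313934931393 0.18831998534321745 0.1079958063874808
top black [([399, 228, 18, 59, 268], [407.1, 257.2]), ([457, 238, 9, 10, 61], [460.4, 242.5]), ([460, 270, 15, 21, 191], [466.7, 280.7])]
orange [([233, 245, 17, 25, 54], [242.0, 254.1])]
side black [([369, 120, 45, 16, 482], [394.4, 125.3]), ([358, 144, 9, 10, 61], [362.2, 148.6]), ([387, 144, 16, 14, 184], [394.2, 150.2]), ([336, 189, 42, 15, 59], [357.3, 196.9])]
orange [([330, 268, 9, 20, 152], [334.2, 277.6]), ([305, 293, 25, 37, 308], [318.2, 309.6])]
skirt [ 0.4808333  -0.21230765  0.15      ]
tabtop [ 0.55431561 -0.20264776  0.1695    ]
plate [ 0.5629 -0.1809  0.1445]
plate [ 0.5556 -0.2159  0.1445]
plate [ 0.4989 -0.2012  0.1445]
plate [ 0.5093 -0.1693  0.1445]
tach [0.558  0.2213 0.157 ]
tach [0.5517 0.1928 0.157 ]
tach [0.5078 0.2083 0.157 ]
tach [0.5168 0.2329 0.157 ]
tach [0.5345 0.2155 0.157 ]
```

```bash
python3 - <<'E'
from h import *
print('knob',two((466.7,280.7),(394.2,150.2)),onz('top',466.7,280.7,.1625),onz('side',394.2,150.2,.1625))
print('tab',two((460.4,242.5),(362.2,148.6)),onz('top',460.4,242.5,.157),onz('side',362.2,148.6,.157))
for P in ((.478,-.2125,.1735),(.478,-.2125,.152),(.552,-.204,.1695)): print(proj('top',P),proj('side',P))
a=cv2.imread('pics/raw_top0.png');g=a.max(2);print(g[264:298,454:482])
E
```

```text
knob (array([ 0.48028119, -0.2133622 ,  0.1593844 ]), np.float64(0.0016842818438271765)) [ 0.47917043 -0.21250388  0.1625    ] [ 0.48067998 -0.20856218  0.1625    ]
tab (array([ 0.55292574, -0.20623714,  0.15770888]), np.float64(0.00040494410164467577)) [ 0.55324297 -0.20642121  0.157     ] [ 0.55291252 -0.20730599  0.157     ]
[468.33331741 280.77936608] [396.09886793 145.15220152]
[465.24129451 281.82266228] [395.23723079 153.39942503]
[460.89879954 242.09791277] [362.51278838 144.65672092]
[[156 159 157 160 155 155 156 155 155 155 155 155 156 154 155 155 155 155
  155 156 155 154 157 153 154 153 154 154]
 [158 159 158 159 154 155 155 154 154 155 155 153 155 155 155 156 155 153
  156 152 154 155 154 154 155 155 155 155]
 [158 159 159 160 153 156 153 155 156 156 157 155 158 156 157 154 156 155
  155 155 154 156 154 155 154 153 155 155]
 [160 158 158 157 153 156 155 155 154 153 154 151 154 155 153 153 151 150
  151 154 154 155 155 152 154 154 156 154]
 [159 160 158 158 154 154 152 151 147 138 133 132 140 145 136 124 124 126
  128 133 142 152 155 155 155 153 154 155]
 [155 156 155 154
[... 2676 characters left out ...]
155 154 154 156 153 148 143 137 132 131 132 129 126 120 121 128 139 150
  153 154 155 153 153 155 154 154 154 155]
 [156 155 156 155 155 155 153 148 143 137 133 129 129 128 135 143 150 154
  154 155 152 154 153 154 154 154 155 154]
 [155 155 154 155 154 156 153 153 152 149 144 142 143 145 146 151 154 153
  155 155 156 154 155 155 154 155 154 155]
 [148 151 151 153 156 156 153 155 155 153 153 153 153 153 153 152 154 153
  154 155 154 156 153 154 155 154 154 155]
 [114 121 129 139 147 152 153 154 156 156 156 154 155 155 155 153 154 156
  155 155 153 156 153 153 154 154 154 155]
 [ 71  79  91 102 113 123 134 140 147 150 151 155 156 156 156 155 155 155
  155 153 156 155 155 154 155 155 154 155]]
```

jog_arm(hand=[0.05, 0.05, 0.05, 0.05, 0.05], travel=[[0.04, 0.05, 0.01], [0.05, 0.05, 0.01], [0.05, 0.05, 0], [0.05, 0.05, 0], [0.04, 0.04, 0]], yaw=[-0.12, -0.12, -0.12, -0.12, -0.14])

```text
time_s: 0.72
position: [0.3973, -0.2956, 0.2666]
tool_rot: [[0.961, -0.277, -0.0], [-0.277, -0.961, 0.0], [-0.0, -0.0, -1.0]]
ft_force: [0.2, -0.9, -0.1]
grip_width: 0.0496
gripper_force: 0.0
```

jog_arm(hand=[0.05, 0.05, 0.05, 0.05, 0.05], travel=[[0.041, 0.041, 0], [0.041, 0.04, -0.02], [0, 0, -0.035], [0, 0, -0.02], [0, 0, 0]], yaw=[0, 0, 0, 0, 0])

```text
time_s: 1.35
position: [0.4776, -0.2159, 0.1904]
tool_rot: [[0.962, -0.273, -0.003], [-0.273, -0.962, 0.002], [-0.003, -0.001, -1.0]]
ft_force: [-0.4, -0.7, 0.8]
grip_width: 0.0498
gripper_force: 0.0
```

```bash
python3 - <<'E'
from h import *
o=env.observe();print(o['position'],o['ft_force'],o['grip_width'])
snap('side','s2',(320,60,453,160),5.9)
for P in ((.479,-.2145,.1735),): print(proj('side',P))
E
```

```text
[ 0.47759727 -0.21593333  0.19041026] [-0.39825324 -0.69021035  0.82847895] 0.04981053146772874
[395.7808146  144.62024789]
```

View pics/s2.png

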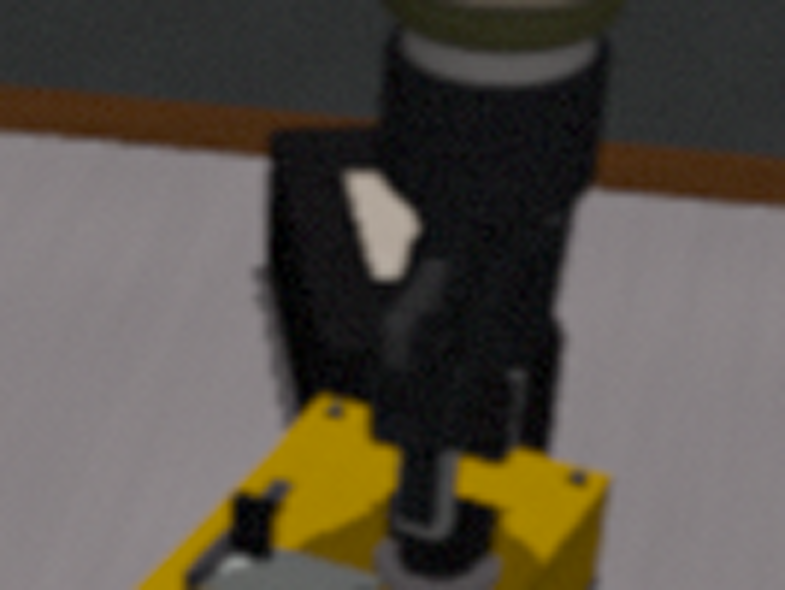

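The near finger stands just in front of the knob at about (393,145) in the side view, lined up with the bar. I'll descend and grip.

jog_arm(grip_force=40, hand=[0.05, 0.05, 0.0, 0.0, 0.0], travel=[[0.001, 0.001, -0.018], [0, 0, 0], [0, 0, 0], [0, 0, 0], [0, 0, 0]], yaw=[0, 0, 0, 0, 0])

```text
time_s: 2.02
position: [0.4789, -0.2166, 0.1748]
tool_rot: [[0.962, -0.273, 0.0], [-0.273, -0.962, -0.003], [0.001, 0.003, -1.0]]
ft_force: [-3.3, -4.2, 4.7]
grip_width: 0.0108
gripper_force: 41.7
```

jog_arm(hand=[0, 0, 0, 0, 0], travel=[[0, 0, 0], [0, 0, 0], [0, 0, 0], [0, 0, 0], [0, 0, 0]], yaw=[0.1, 0.15, 0.15, 0.15, 0.15])

```text
time_s: 2.65
position: [0.4789, -0.218, 0.1749]
tool_rot: [[0.91, 0.415, 0.001], [0.415, -0.91, -0.006], [-0.002, 0.006, -1.0]]
ft_force: [-3.9, -12.5, 2.0]
grip_width: 0.0109
gripper_force: 41.3
```

jog_arm(hand=[0, 0, 0, 0, 0], travel=[[0, 0, 0], [0, 0, 0], [0, 0, 0], [0, 0, 0], [0, 0, 0]], yaw=[0.15, 0.15, 0.15, 0.15, 0.15])

```text
time_s: 3.28
position: [0.48, -0.2191, 0.1749]
tool_rot: [[0.384, 0.923, 0.003], [0.923, -0.384, -0.008], [-0.006, 0.006, -1.0]]
ft_force: [0.7, -16.4, -1.4]
grip_width: 0.0109
gripper_force: 46.2
```

```bash
python3 - <<'E'
from h import *
o=env.observe();print(o['position'],o['ft_force'],o['wrist_torque'],o['q'])
E
```

```text
[ 0.47996271 -0.21912974  0.17493477] [  0.70506094 -16.4124738   -1.36394729] [-2.6788779  -0.04921963 -1.06441284] [-37.28918527  23.26724374  85.06212051  -0.26600423  71.23398152
 -14.63861699]
```

jog_arm(hand=[0, 0, 0.05, 0.05, 0.05], travel=[[0, -0.002, 0], [0, 0, 0], [0, 0, 0], [0, 0, 0], [0, 0, 0.04]], yaw=[0.04, 0, 0, 0, 0])

```text
time_s: 3.9
position: [0.4781, -0.2166, 0.212]
tool_rot: [[0.349, 0.937, -0.005], [0.937, -0.349, 0.004], [0.002, -0.006, -1.0]]
ft_force: [0.4, 0.2, 0.7]
grip_width: 0.0501
gripper_force: 0.0
```

```bash
python3 - <<'E'
from h import *
o=env.observe();print(o['position'],o['ft_force'],o['wrist_torque'],o['tool_rot'])
E
```

```text
[ 0.47806953 -0.21657408  0.21203614] [0.36557152 0.20746515 0.66710165] [ 0.01056217  0.04673459 -0.0072172 ] [[ 0.34917686  0.9370418  -0.00530952]
 [ 0.93705505 -0.34915951  0.00393377]
 [ 0.00183223 -0.00634889 -0.99997817]]
```

Wrist torque of −1.06 N m shows the knob is at its stop. Next is the tab: I'll grip it across its 18 mm width.

jog_arm(grip_force=30, hand=[0.05, 0.05, 0.05, 0.05, 0.05], travel=[[0.04, 0.005, 0], [0.035, 0.005, 0], [0, 0, -0.02], [0, 0, -0.022], [0, 0, 0]], yaw=[0.08, 0, 0, 0, 0])

```text
time_s: 4.53
position: [0.5535, -0.2068, 0.1703]
tool_rot: [[0.273, 0.962, -0.003], [0.962, -0.273, 0.002], [0.001, -0.004, -1.0]]
ft_force: [-1.3, 0.3, -0.1]
grip_width: 0.0502
gripper_force: 0.0
```

jog_arm(hand=[0, 0, 0, 0, 0], travel=[[0, 0, 0], [0, 0, 0], [0, 0, 0], [0, 0, 0], [0, 0, 0]], yaw=[0, 0, 0, 0, 0])

```text
time_s: 5.15
position: [0.5521, -0.2069, 0.173]
tool_rot: [[0.273, 0.962, -0.004], [0.962, -0.273, 0.001], [-0.001, -0.004, -1.0]]
ft_force: [-13.1, 2.5, 8.6]
grip_width: 0.017
gripper_force: 29.5
```

jog_arm(hand=[0, 0, 0, 0, 0], travel=[[-0.004, -0.009, 0], [-0.0025, -0.009, 0], [-0.0025, -0.009, 0], [-0.002, -0.008, 0], [0, 0, 0]], yaw=[0, 0, 0, 0, 0])

```text
time_s: 5.78
position: [0.5428, -0.239, 0.1729]
tool_rot: [[0.272, 0.962, -0.0], [0.962, -0.272, 0.007], [0.007, -0.002, -1.0]]
ft_force: [-3.3, 18.2, 7.7]
grip_width: 0.0171
gripper_force: 29.8
```

jog_arm(hand=[0.05, 0.05, 0.05, 0.05, 0.085], travel=[[0, 0, 0], [0, 0, 0], [0, 0, 0.04], [0, 0, 0.06], [0, 0.05, 0]], yaw=[0, 0, 0, 0, 0.17])

```text
time_s: 6.4
position: [0.5443, -0.195, 0.2762]
tool_rot: [[0.107, 0.994, 0.008], [0.994, -0.107, -0.006], [-0.005, 0.009, -1.0]]
ft_force: [0.2, 1.6, -1.8]
grip_width: 0.0668
gripper_force: 0.0
```

jog_arm(hand=[0.085, 0.085, 0.085, 0.085, 0.085], travel=[[0, 0.05, 0], [0, 0.05, 0], [0, 0.05, 0], [0, 0.05, 0], [0, 0.05, 0]], yaw=[0.17, 0.17, 0.17, 0.17, 0.17])

```text
time_s: 7.02
position: [0.5431, 0.0588, 0.2721]
tool_rot: [[-0.68, 0.733, 0.001], [0.733, 0.68, -0.0], [-0.001, 0.001, -1.0]]
ft_force: [0.2, 1.1, 0.1]
grip_width: 0.0851
gripper_force: 0.0
```

```bash
python3 - <<'E'
from h import *
o=env.observe();print(o['position'],o['tool_rot'].round(3))
a=snap('top','t3')[:,:,::-1];b=snap('side','s3')[:,:,::-1]
f=lambda im,x0,y0,w,h,s:cv2.resize(im[y0:y0+h,x0:x0+w],(400,300),interpolation=cv2.INTER_CUBIC)
o=np.zeros((600,800,3),np.uint8)
o[:300,:400]=f(a,420,220,80,60,5)
o[:300,400:]=f(b,330,130,80,60,5)
o[300:,:400]=f(a,215,225,80,60,5)
o[300:,400:]=f(b,270,270,100,75,4)
cv2.imwrite('pics/c3.png',cv2.convertScaleAbs(o,alpha=1.5))
E
```

```text
[0.54314173 0.05884456 0.27210759] [[-0.68   0.733  0.001]
 [ 0.733  0.68  -0.   ]
 [-0.001  0.001 -1.   ]]
```

View pics/c3.png

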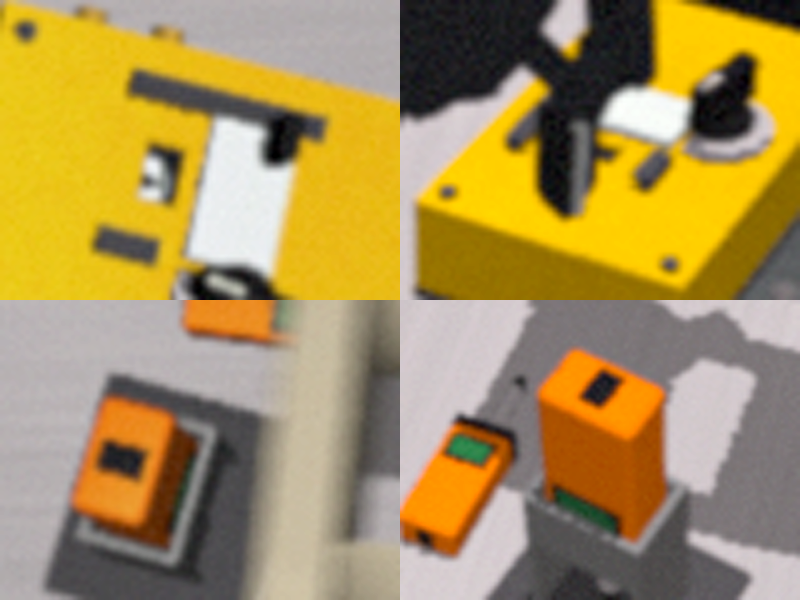

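The window at top (452,254) is uncovered and the shutter is over to the right. But the small orange look-alike no longer seems to be where it was, so I'll check that.

```bash
python3 - <<'E'
from h import *
print(two((302,256),(333,272)))
a=cv2.imread('pics/raw_t3.png');b=cv2.imread('pics/raw_s3.png')
o=np.hstack([a[130:380,150:550],b[130:380,180:580]]);cv2.imwrite('pics/c4.png',cv2.convertScaleAbs(o,alpha=1.4))
E
```

```text
(array([0.54493879, 0.09942229, 0.07421855]), np.float64(0.0004051477435066306))
```

View pics/c4.png

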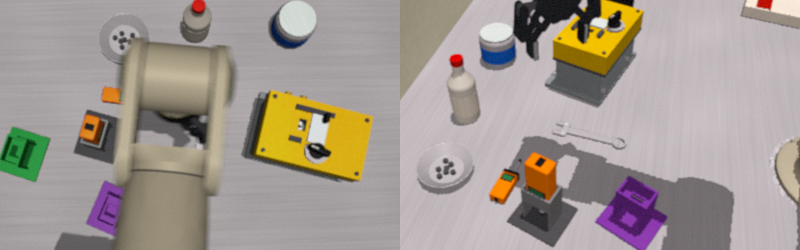

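```bash
python3 - <<'E'
from h import *
for f in('side0','s2','s3','top0','t3'):
    im=cv2.imread(f'pics/raw_{f}.png');hsv=cv2.cvtColor(im,cv2.COLOR_BGR2HSV);m=cv2.inRange(hsv,(4,190,70),(16,255,255))
    n,l,s,c=cv2.connectedComponentsWithStats(m);print(f,[(s[i].tolist(),c[i].round(1).tolist()) for i in range(1,n) if s[i,4]>25])
q=lambda u,v:(u/5+420-.4,v/5+220-.4)
# window corners, crop c3 top-left
w=[(150,145),(184,152),(172,207),(138,198)]
P=[onz('top',*q(*p),.14) for p in w];print('win',np.round(P,4),np.mean(P,0))
t=[(105,398),(172,412),(145,525),(75,507)]
P=[onz('top',u/5+215-.4,(v-300)/5+225-.4,.157) for u,v in t];print('tach top',np.round(P,4),np.mean(P,0))
t=[(578,350),(667,393),(632,438),(540,392)]
P=[onz('side',(u-400)/4+270-.4,(v-300)/4+270-.4,.157) for u,v in t];print('tach side',np.round(P,4),np.mean(P,0))
t=[(112,375),(48,590)]
P=[onz('top',u/5+215-.4,(v-300)/5+225-.4,.0) for u,v in t];print('foot edge',np.round(P,4))
E
```

```text
side0 [([336, 77, 21, 7, 49], [344.7, 79.6]), ([422, 85, 14, 6, 29], [428.3, 87.2]), ([462, 91, 18, 5, 37], [471.8, 93.1]), ([481, 91, 29, 8, 78], [493.9, 94.4]), ([305, 257, 35, 73, 1303], [323.8, 296.6])]
s2 [([318, 76, 19, 6, 50], [326.9, 78.6]), ([337, 78, 16, 5, 38], [344.3, 80.0]), ([433, 87, 12, 6, 26], [438.8, 88.9]), ([479, 91, 30, 7, 82], [492.9, 94.5]), ([305, 283, 31, 47, 956], [320.7, 305.1]), ([270, 300, 28, 33, 452], [283.2, 317.1])]
s3 [([406, 84, 27, 8, 78], [419.9, 87.7]), ([447, 88, 11, 7, 30], [452.8, 90.8]), ([458, 89, 18, 7, 56], [466.6, 91.8]), ([478, 91, 24, 7, 52], [490.2, 94.6]), ([509, 94, 15, 7, 33], [515.2, 97.1]), ([527, 95, 10, 7, 28], [530.6, 98.0]), ([543, 97, 11, 9, 32], [548.2, 100.8]), ([305, 283, 31, 47, 990], [320.5, 304.8]), ([270, 301, 28, 32, 439], [283.1, 317.4])]
top0 [([230, 245, 20, 26, 290], [239.9, 257.1]), ([293, 248, 16, 16, 117], [300.7, 255.5])]
t3 [([252, 218, 18, 15, 217], [260.7, 224.9]), ([230, 245, 20, 26, 292], [239.8, 257.0])]
win [[ 0.5444 -0.189   0.14  ]
 [ 0.5414 -0.2022  0.14  ]
 [ 0.5199 -0.1962  0.14  ]
 [ 0.5238 -0.183   0.14  ]] [ 0.53236166 -0.19258486  0.14      ]
tach top [[0.5586 0.2225 0.157 ]
 [0.5528 0.197  0.157 ]
 [0.5099 0.2072 0.157 ]
 [0.5173 0.2337 0.157 ]] [0.53465393 0.21511488 0.157     ]
tach side [[0.5507 0.1989 0.157 ]
 [0.5101 0.2119 0.157 ]
 [0.518  0.2369 0.157 ]
 [0.5595 0.2236 0.157 ]] [0.53455724 0.21784597 0.157     ]
foot edge [[0.5947 0.2441 0.    ]
 [0.5005 0.2716 0.    ]]
```

The look-alike had already toppled by itself at t ≤ 1.35 s, in the raw side frame taken while the arm was still at the knob. The arm never came near it, so I leave it. On to the tachometer.

jog_arm(hand=[0.085, 0.085, 0.085, 0.085, 0.085], travel=[[-0.002, 0.05, 0], [-0.0025, 0.05, 0], [-0.002, 0.04, 0], [-0.002, 0.0177, 0], [0, 0, -0.03]], yaw=[0.135, 0.135, 0.135, 0.135, 0])

```text
time_s: 7.75
position: [0.5357, 0.216, 0.2433]
tool_rot: [[-0.959, 0.282, 0.005], [0.282, 0.959, 0.001], [-0.005, 0.002, -1.0]]
ft_force: [1.8, -0.8, -0.2]
grip_width: 0.0849
gripper_force: 0.0
```

jog_arm(hand=[0.085, 0.085, 0.085, 0.085, 0.085], travel=[[0, 0, -0.03], [0, 0, 0], [0, 0, 0], [0, 0, 0], [0, 0, 0]], yaw=[0, 0, 0, 0, 0])

```text
time_s: 8.38
position: [0.5349, 0.2152, 0.2126]
tool_rot: [[-0.959, 0.284, 0.002], [0.284, 0.959, 0.0], [-0.001, 0.001, -1.0]]
ft_force: [-0.5, -0.5, 0.1]
grip_width: 0.0851
gripper_force: 0.0
```

```bash
python3 - <<'E'
from h import *
o=env.observe();print(o['position'],o['tool_rot'].round(3))
b=snap('side','s5')[:,:,::-1]
cv2.imwrite('pics/c5.png',cv2.convertScaleAbs(cv2.resize(b[210:390,230:430],None,fx=3,fy=3,interpolation=cv2.INTER_CUBIC),alpha=1.5))
E
```

```text
[0.53487769 0.215227   0.21257287] [[-0.959  0.284  0.002]
 [ 0.284  0.959  0.   ]
 [-0.001  0.001 -1.   ]]
```

View pics/c5.png

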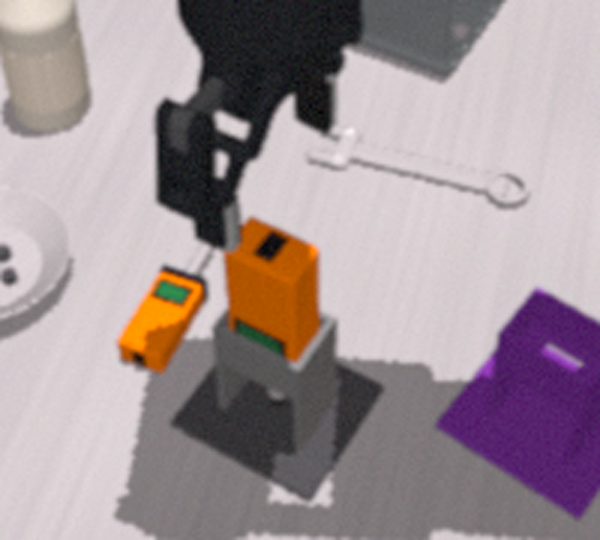

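The fingers straddle the body along its 30 mm side, with its top at side (320,293). The toppled look-alike lies low beside it, clear of the fingers. I'll descend and grip.

jog_arm(grip_force=60, hand=[0.085, 0.085, 0.085, 0.085, 0.0], travel=[[0, 0.001, -0.03], [0, 0, -0.03], [0, 0, -0.032], [0, 0, 0], [0, 0, 0]], yaw=[0, 0, 0, 0, 0])

```text
time_s: 9.05
position: [0.5353, 0.2164, 0.1211]
tool_rot: [[-0.959, 0.284, 0.002], [0.284, 0.959, 0.0], [-0.002, 0.001, -1.0]]
ft_force: [-0.3, 0.5, -0.9]
grip_width: 0.0696
gripper_force: 0.0
```

jog_arm(hand=[0, 0, 0, 0, 0], travel=[[0, 0, 0], [0, 0, 0], [0, 0, 0], [0, 0, 0], [0, 0, 0]], yaw=[0, 0, 0, 0, 0])

```text
time_s: 9.68
position: [0.535, 0.2164, 0.1207]
tool_rot: [[-0.959, 0.284, 0.002], [0.284, 0.959, 0.0], [-0.002, 0.001, -1.0]]
ft_force: [-0.5, 0.3, 5.5]
grip_width: 0.0293
gripper_force: 59.9
```

jog_arm(hand=[0, 0, 0, 0, 0], travel=[[0, 0, 0.03], [0, 0, 0.045], [0, 0, 0.045], [0, 0, 0.05], [0, 0, 0.045]], yaw=[0, 0, 0, 0, 0])

```text
time_s: 10.3
position: [0.5342, 0.2162, 0.3364]
tool_rot: [[-0.959, 0.284, 0.0], [0.284, 0.959, 0.0], [0.0, 0.0, -1.0]]
ft_force: [0.6, 0.2, -2.3]
grip_width: 0.0293
gripper_force: 59.4
```

jog_arm(hand=[0, 0, 0, 0, 0], travel=[[0, -0.03, 0], [0, -0.05, 0], [0, -0.055, 0], [0, -0.055, 0], [0, -0.055, 0]], yaw=[0, 0, 0, 0, 0])

```text
time_s: 10.92
position: [0.5341, -0.0304, 0.3345]
tool_rot: [[-0.959, 0.284, -0.001], [0.284, 0.959, 0.0], [0.001, -0.0, -1.0]]
ft_force: [0.4, 1.3, -1.4]
grip_width: 0.0297
gripper_force: 59.7
```

jog_arm(hand=[0, 0, 0, 0, 0], travel=[[0, -0.055, 0], [0, -0.045, 0], [-0.001, -0.03, 0], [0, 0, 0], [0, 0, 0]], yaw=[0, 0, 0, 0, 0])

```text
time_s: 11.55
position: [0.5335, -0.1582, 0.3346]
tool_rot: [[-0.959, 0.284, -0.0], [0.284, 0.959, 0.001], [0.001, 0.0, -1.0]]
ft_force: [0.3, 1.0, -1.8]
grip_width: 0.0295
gripper_force: 59.8
```

```bash
python3 - <<'E'
from h import *
o=env.observe();print(o['position'],o['tool_rot'].round(3),o['grip_width'],o['wrist_torque'])
a=snap('top','t6')[:,:,::-1];b=snap('side','s6')[:,:,::-1]
f=lambda im,x0,y0,w,h:cv2.resize(im[y0:y0+h,x0:x0+w],(400,600),interpolation=cv2.INTER_CUBIC)
cv2.imwrite('pics/c6.png',cv2.convertScaleAbs(np.hstack([f(a,410,180,100,150),f(b,330,60,80,120)]),alpha=1.5))
E
```

```text
[ 0.53350744 -0.15815036  0.33456472] [[-0.959  0.284 -0.   ]
 [ 0.284  0.959  0.001]
 [ 0.001  0.    -1.   ]] 0.029495754041251116 [-0.01216477 -0.04384382  0.04770647]
```

View pics/c6.png

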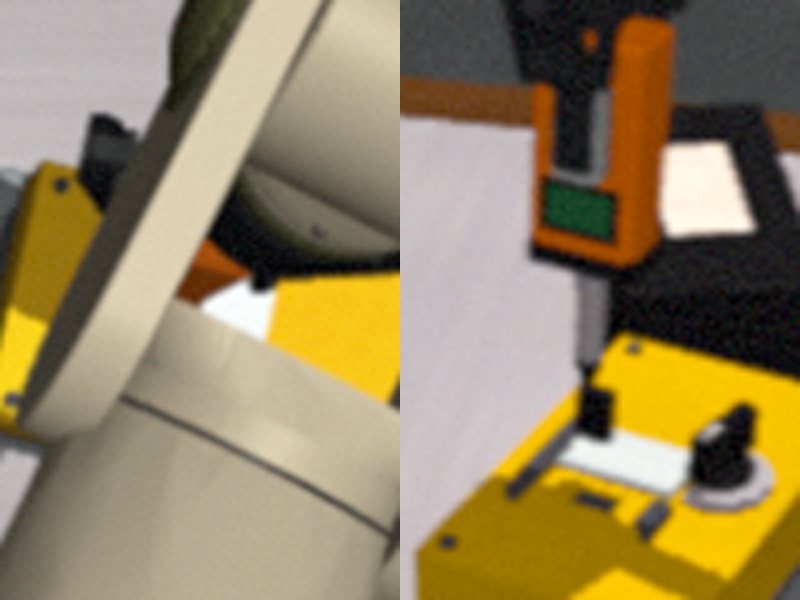

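The tachometer hangs upright in the gripper with its tip near side (367,135). The window is at about side (369,160), still uncovered. The top view is blocked by the arm, so I'll measure the offset in the side view.

```bash
python3 - <<'E'
from h import *
T=np.array([.5335,-.1582,.2205])
print('tip pred',proj('side',T),'probe top pred',proj('side',T+[0,0,.055]))
print('win from top est',proj('side',(.5324,-.1926,.14)))
q=lambda u,v:((u-400)/5+330-.4,v/5+60-.4)
print('win side est',onz('side',*q(596,499),.14), q(596,499))
im=cv2.imread('pics/raw_s6.png'); print(im.max(2)[112:142,360:378]); print(im[:,:,2][154:166,360:378])
for p in [(-.011,-.007),(.011,-.007),(.011,.007),(-.011,.007)]:
  x=np.array([.962,-.272]);y=np.array([.272,.962]); print(proj('side',np.r_[np.array([.5324,-.1926])+p[0]*x+p[1]*y,.14]).round(1))
E
```

```text
tip pred [367.79872875 136.20382522] probe top pred [369.05663047 112.03000058]
win from top est [369.53127609 159.64680489]
win side est [ 0.53419418 -0.19319336  0.14      ] (368.8, 159.4)
[[ 48  27  17  14  15   4   0  19  29  42  46  60  71  88  89  78  69  53]
 [ 98  81  67  51  34  18  19  12   9  11  16  15  33  44  44  31  26  14]
 [130 127 120 103  79  51  33  23  21  16  12  14   8  12  11   9  15  16]
 [137 136 135 131 112  78  59  53  47  36  31  20  17  13   6   7   6  16]
 [136 135 136 136 118  87  70  72  72  69  58  41  17  11   9  10  15  19]
 [135 137 135 133 119  88  72  75  82  76  66  45  21  10  19  21  21  18]
 [134 135 135 134 125  99  78  75  79  76  68  45  16  15   7  22  25  24]
 [136 134 135 134 126 102  77  75  78  77  69  49  20  11  15  14  15  15]
 [135 134 135 133 127 102  76  75  78  80  66  43  21   7   7  13  16   3]
 [135 135 134 134 126 103  77  76  78  75  68  45  19  12  12   7  12  12]
 [135 135 136 135 126 103  79  76  79  77  62  40  12  10   6  15  12  13]
 [135 134 136 134 125 101  77  75  78  76  62  41  16   6   1  14  10  12]
 [133 135
[... 1598 characters left out ...]
20 137 153 154 153 156 155 143 125 120 116]
 [100 100  99  97  90  80  67  73  94 111 120 135 150 157 157 155 156 146]
 [102 102 100  94  79  56  39  38  46  58  71  88 109 125 145 159 163 163]
 [103  99 100  92  81  65  52  45  35  31  39  47  66 107 143 162 167 167]
 [102 102 102 100  97  94  84  79  69  61  46  46  80 127 157 164 166 162]
 [102 102 103 102 100 101 102 101  95  91  78  76 106 145 164 167 162 146]
 [100 102 102 101 102 101 104 103 103 101 100  95 106 135 158 162 149 112]
 [103 102 103 103 100 102 101 101 103 102 102 103 101 113 135 146 122  77]
 [104 103 104 101 102 101 102 102 102 101 102 103 102 104 109 113  99  64]]
[375.3 159.4]
[366.6 156.8]
[363.8 159.8]
[372.5 162.5]
```

jog_arm(hand=[0, 0, 0, 0, 0], travel=[[-0.0025, -0.0353, 0], [0, 0, -0.04], [0, 0, -0.031], [0, 0, 0], [0, 0, 0]], yaw=[0, 0, 0, 0, 0])

```text
time_s: 12.28
position: [0.5317, -0.1938, 0.2653]
tool_rot: [[-0.959, 0.283, 0.002], [0.283, 0.959, -0.001], [-0.002, -0.001, -1.0]]
ft_force: [0.8, 0.1, -2.5]
grip_width: 0.0297
gripper_force: 59.8
```

```bash
python3 - <<'E'
from h import *
o=env.observe();print(o['position'],o['ft_force']);p=o['position']
print('tip pred',proj('side',p-[0,0,.114]))
b=snap('side','s7')[:,:,::-1]
f=lambda im,x0,y0,w,h:cv2.resize(im[y0:y0+h,x0:x0+w],(800,600),interpolation=cv2.INTER_CUBIC)
cv2.imwrite('pics/c7.png',cv2.convertScaleAbs(f(b,344,132,48,36),alpha=1.5))
E
```

```text
[ 0.53166145 -0.19377769  0.26532352] [ 0.81785147  0.10212666 -2.47368326]
tip pred [370.19727861 155.16175309]
```

View pics/c7.png

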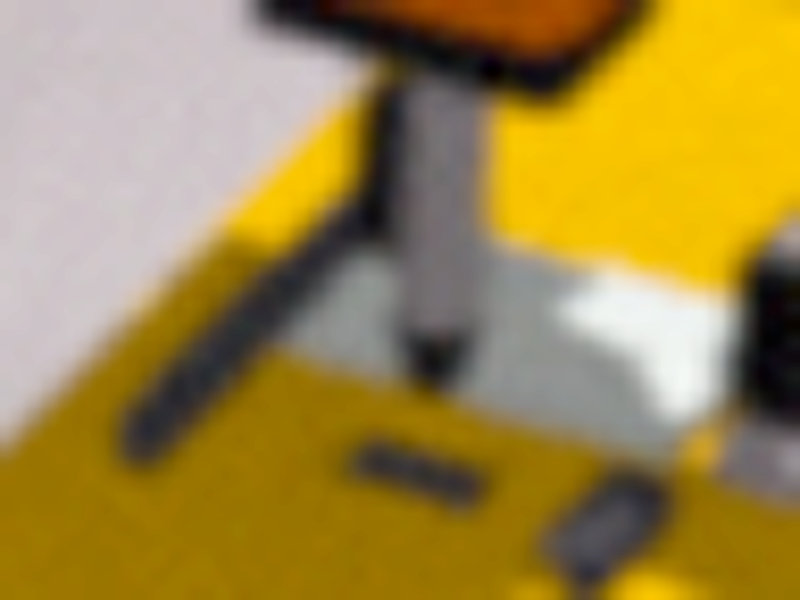

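The tip hangs at side (369.3,154.6), over the window's dark slot centred near (369.1,159.5). It needs about 0.5–1 mm towards +y. I'll shift it, lower slowly and watch the forces.

jog_arm(hand=[0, 0, 0, 0, 0], travel=[[0, 0.0008, 0], [0, 0, -0.006], [0, 0, -0.005], [0, 0, -0.005], [0, 0, 0]], yaw=[0, 0, 0, 0, 0])

```text
time_s: 12.95
position: [0.531, -0.1932, 0.2472]
tool_rot: [[-0.959, 0.284, -0.001], [0.284, 0.959, 0.001], [0.001, 0.0, -1.0]]
ft_force: [-0.4, -0.1, -1.6]
grip_width: 0.0292
gripper_force: 59.8
```

jog_arm(hand=[0, 0, 0, 0, 0], travel=[[0, 0, -0.004], [0, 0, -0.004], [0, 0, -0.003], [0, 0, 0], [0, 0, 0]], yaw=[0, 0, 0, 0, 0])

```text
time_s: 13.58
position: [0.5312, -0.1933, 0.2368]
tool_rot: [[-0.959, 0.284, 0.0], [0.284, 0.959, -0.0], [-0.0, -0.0, -1.0]]
ft_force: [0.4, -0.0, -1.4]
grip_width: 0.0293
gripper_force: 59.8
```

jog_arm(hand=[0, 0, 0, 0, 0], travel=[[0, 0, -0.002], [0, 0, -0.002], [0, 0, -0.001], [0, 0, 0], [0, 0, 0]], yaw=[0, 0, 0, 0, 0])

```text
time_s: 14.2
position: [0.5311, -0.1933, 0.2318]
tool_rot: [[-0.959, 0.284, 0.0], [0.284, 0.959, -0.0], [-0.0, -0.0, -1.0]]
ft_force: [0.1, -0.2, -1.3]
grip_width: 0.0297
gripper_force: 59.8
```

```bash
python3 - <<'E'
from h import *
o=env.observe();print(o['position'],o['ft_force'],o['wrist_torque']);p=o['position']
for d in(0,.01,.03): print('axis pred',proj('side',[p[0],p[1],.14+d]))
b=snap('side','s8')[:,:,::-1]
f=lambda im,x0,y0,w,h:cv2.resize(im[y0:y0+h,x0:x0+w],(800,600),interpolation=cv2.INTER_CUBIC)
cv2.imwrite('pics/c8.png',cv2.convertScaleAbs(f(b,344,132,48,36),alpha=1.5))
E
```

```text
[ 0.53112514 -0.19326736  0.23175763] [ 0.08487963 -0.17526695 -1.27893165] [-0.01299427 -0.02307008  0.05023588]
axis pred [370.14104626 159.5565611 ]
axis pred [370.36099546 155.81507853]
axis pred [370.81011041 148.17308099]
```

View pics/c8.png

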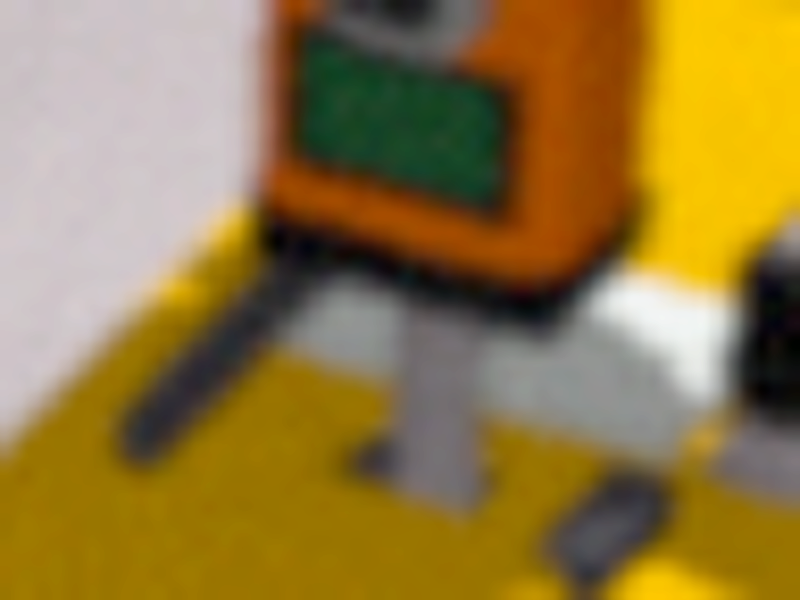

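The probe stands in the slot at side (369.7,159), about 1 mm nearer the −x end. I'll nudge it +1 mm in x and then lower to contact.

jog_arm(hand=[0, 0, 0, 0, 0], travel=[[0.001, 0.0002, 0], [0, 0, -0.001], [0, 0, -0.0007], [0, 0, 0], [0, 0, 0]], yaw=[0, 0, 0, 0, 0])

```text
time_s: 14.88
position: [0.5321, -0.193, 0.23]
tool_rot: [[-0.959, 0.284, 0.0], [0.284, 0.959, -0.0], [-0.0, -0.0, -1.0]]
ft_force: [0.6, 0.8, -1.8]
grip_width: 0.0294
gripper_force: 59.8
```

jog_arm(hand=[0, 0, 0, 0, 0], travel=[[0, 0, -0.0006], [0, 0, -0.0005], [0, 0, 0], [0, 0, 0], [0, 0, 0]], yaw=[0, 0, 0, 0, 0])

```text
time_s: 15.5
position: [0.5322, -0.1931, 0.2296]
tool_rot: [[-0.959, 0.284, 0.001], [0.284, 0.959, -0.001], [-0.001, -0.0, -1.0]]
ft_force: [-0.9, 0.2, 6.5]
grip_width: 0.0295
gripper_force: 60.5
```

jog_arm(hand=[0, 0, 0, 0, 0], travel=[[0, 0, 0.0002], [0, 0, 0], [0, 0, 0], [0, 0, 0], [0, 0, 0]], yaw=[0, 0, 0, 0, 0])

```text
time_s: 16.12
position: [0.5322, -0.1931, 0.2295]
tool_rot: [[-0.959, 0.284, 0.001], [0.284, 0.959, -0.0], [-0.001, -0.0, -1.0]]
ft_force: [-1.1, 1.3, 6.3]
grip_width: 0.0293
gripper_force: 60.5
```

jog_arm(hand=[0, 0, 0, 0, 0], travel=[[0, 0, 0], [0, 0, 0], [0, 0, 0], [0, 0, 0], [0, 0, 0]], yaw=[0, 0, 0, 0, 0])

```text
time_s: 16.75
position: [0.5322, -0.1931, 0.2296]
tool_rot: [[-0.959, 0.284, 0.001], [0.284, 0.959, -0.0], [-0.001, -0.0, -1.0]]
ft_force: [-1.3, 0.8, 5.7]
grip_width: 0.0293
gripper_force: 60.5
```

Contact is steady at about 7 N net, upright and with little side force. Handing in.

```bash
python3 -c "
from rig import env
print(env.close_job())"
```

```text
the job is handed in; nothing more can be done
None
```

I turned the knob to its stop and slid the shutter fully open. The tachometer is held upright through the window, its tip pressing the shaft end at about 7 N, centred to within roughly 1–2 mm by the side camera. I handed the job in at about 17 s; the small orange look-alike toppled early on with the arm not near it, and I left it where it fell.

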